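# Put the print blocks away and latch the cradle

## Task

Put the two print blocks away: lay them flat in the middle of the bed of the cradle, one on top of the other (either may be below), as a square pile with their edges flush and in line with the cradle. Then swing the bar with the red handle down over the pile until it rests fully in its catch, let go, and leave the other things on the table where they are.

Things in the scene. Friction and masses are not known exactly. Their poses are not given: they have to be found in the camera images.
- block_blue: relief-print block, a flat plywood board 110 x 56 x 14 mm (x, y, z) with a blue top layer carved with white lines; lies flat, coloured face up; about 0.08 kg. Origin: centre of the underside; x along its length, y across its width (56 mm, the grasp), z up. Looks the same turned half round.
- block_green: relief-print block, a flat plywood board 110 x 56 x 14 mm (x, y, z) with a green top layer carved with white lines; lies flat, coloured face up; about 0.08 kg. Origin: centre of the underside; x along its length, y across its width (56 mm, the grasp), z up. Looks the same turned half round.
- cradle: cradle screwed to the table: wood base 160 x 90 x 16 mm with dark steel hinge cheeks at one end and a dark steel forked catch at the other. Origin: centre of the underside; x along its length from hinge to catch, z up. Cheeks and fork stand 64 to 80 mm from the centre along x, within 16 mm of the centre line, 64 mm high; the bed between them is 128 mm long, its long sides open.
- bed_center (a point): centre of the bed, on its surface, 16 mm above the table
- bar_hinge (a point): the bar's hinge axis, 72 mm from the cradle's centre on the hinge side, 52 mm above the table; the axis is level, across the cradle (its y)
- catch (a point): centre line of the closed bar in the forked catch, 72 mm from the cradle's centre on the catch side, 52 mm above the table. The slot is 16 mm wide.
- bar_grip (a point): middle of the red round handle (16 mm thick, 38 mm long) at the free end of the aluminium bar, 173 mm from the hinge axis. The bar is 12 mm wide, 8 mm thick, about 195 mm long. Closed, its underside is 48 mm above the table, 4 mm above a pile of two blocks, and the handle lies beyond the catch, 82 to 120 mm from the cradle's centre.
- bar (a joint): angle of the bar (rad): 0 = closed, level along the cradle's x, resting in the catch; 1.57 = upright over the hinge; up to 1.95 = leaning back, away from the bed. Starts open, near upright. A stiff hinge: it stays where it is left and takes up to 3 N at the handle to swing.
- tape_teal: teal tape roll lying flat, 72 mm across, 35 mm high; a bystander, loose. Origin: centre of the underside.
- tape_pink: pink tape roll lying flat, 72 mm across, 35 mm high; a bystander, loose. Origin: centre of the underside.
- tape_black: black tape roll lying flat, 96 mm across, 48 mm high; a bystander, loose. Origin: centre of the underside.
- spool: white thread spool, 44 mm across, 60 mm high, standing; a bystander, loose. Origin: centre of the underside.
- bottle: clear water bottle with blue cap, 66 mm across, 220 mm high, standing; a bystander, loose. Origin: centre of the underside.
- grey_box: open cardboard box, 90 mm cube; a bystander, loose. Origin: centre of the underside.
- brush: paint brush lying flat; a bystander, loose. Origin: about under its middle.
Things that resemble listed ones, but are neither listed nor needed, are in the scene too. What is shaped like the block_blue but black, grey or pink is not meant.

How it is judged:
By the outcome, as a careful person would: the job done as asked, in the order asked, and still so for the second after the job is handed in, with the robot touching nothing.
It also fails if it takes over 72 s, if anything falls off the work surface, if the arm or the gripper's body presses on something with over 40 N, if the wrist force passes 120 N, or if a joint passes its speed limit or range.

## Robot

A 6-joint arm with a two-finger parallel gripper is mounted at the origin on the work surface. World frame = base frame: x ahead of the robot, y to its left, z up, the work surface at z = 0. Lengths are in m, angles in rad, forces in N, time in s.
With the tool pointing down it reaches from about 0.35 to 0.85 m from the base axis. Payload 8.1 kg.
Tool frame: the origin (TCP) lies on the centre line of the jaws, within the pads' length; the fingertips stand robot.tips_ahead ahead of it and the grasp point (between the pads) lies 6 mm ahead of it (robot.tips_ahead is the distance from the TCP to the fingertips, in m); z points along the fingers, y is the line along which they close (so a half turn about z gives the same grasp; the last joint's range is limited). The gripper opens to 93 mm and grips with 3 to 60 N. Pads are 15 mm wide; open, the fingers measure 128 mm over their backs; the gripper's body (75 mm by 188 mm) begins 65 mm behind the grasp point.
Start: joints at [-1.382, 0.13, 1.488, -0, 1.523, -0.085], TCP at [0.162, -0.578, 0.244] pointing down, gripper open.
Joint ranges: [-2.96, 2.96], [-0.89, 2.26], [0.02, 2.5], [-1.34, 4.48], [0, 2.73], [-2.66, 2.66]. Speed limits (rad/s): [2.39, 2.39, 2.79, 3.14, 3.14, 3.14].

## Interface

Orientations are given as a rotation vector (axis times angle).
In Python, from plant import robot gives the robot as it stands.
- The arm moves only by the tool apply_moves, never from a script. Its arguments are lists of equal length, an entry for each row: "delta_pos": the shift along the tool's x, y, z in cm, a list of three; "twist": the turn about the tool's z in rad. A call has 1 to 8 rows; each row shifts and turns the commanded pose from where the row before left it, along the tool's axes as they then stand; what a row does not reach is not made up. A row lasts 1/8 s, in which the tool goes at most 62.5 mm and 10.7 degrees, less where a joint would pass 70% of its speed; a pose out of reach is approached as far as the arm can. A call with a gripper value outside its range is refused whole. "gripper" is the finger opening in cm, from 0 to 9.3, set as the call begins (left out, the last holds). The fingers move at their own pace and stop on an object; "squeeze" is the grip in N (left out, the last holds). Time passes only in rows, so rows that do not move let the fingers close. It gives the time, the measured TCP pose, the force, the opening and the grip force at its end, in the units of the state.
- robot.read_state(): the state, without advancing time (a new reading comes with each control period).
- robot.read_camera(name): name is "side" or "top"; returns a dict with "frame" (384x512x3 uint8, red, green, blue), "vertical_fov" (degrees; the focal length in pixels is half the picture's height over the tangent of half this angle, whatever the lens; pixels are square), "cx", "cy" (the principal point, pixels), "k1" (the pictures are not rectified: a ray, as slopes to the right and down, at radius r is drawn at 1 + k1 r^2 times it, then the intrinsics apply), "R" (3x3) and "t" (3): a world point X has camera coordinates R X + t. Camera axes: x right, y down, z forward; pixel columns grow to the right and rows downward; lengths in m; the calibration is good to about 2 mm. A picture is of the moment at which its call begins. There is no depth.
- robot.close_job(): hands the job in; it is judged then, once.
The state is a dict: "t": time; "q": joint angles; "dq": joint speeds; "joint_torque": joint torques, N m; "tool_pos": TCP position; "orientation": TCP orientation; "force": force on the tool from outside, world axes, zero at the start; "wrist_torque": the same for the moment, N m; "opening": finger opening in m; "gripper_force": force on a finger pad.
Only numpy, scipy, OpenCV 4.12 (cv2) and the standard library are available. Lean on these libraries where they do the work, as an engineer would, in place of code of your own. Each camera call takes 0.05 s, during which the arm holds its last target. There are 200 camera calls.

## Working session

There is one attempt and no reset: what is moved stays moved. The work goes in short steps, Python scripts to look and compute and a tool call to move; the robot and the scene stay as the last step left them, time stands still between calls to the robot, and variables do not carry over. Pictures are saved under pics/ and viewed, at most 10 in all, crops included, and the job is handed in when it is done.

Besides the shell and the picture viewer there is one more tool, called after "Request:" as a command line: name --pt "numbers of a row" for each row, then --argument value for the rest. apply_moves: Moves the arm, as the interface text tells. Its arguments: {"type":"object","properties":{"delta_pos":{"type":"array"},"twist":{"type":"array"},"gripper":{"type":"number"},"squeeze":{"type":"number"}},"required":["delta_pos","twist"]}

```bash
mkdir -p pics; ls
cat > h.py <<'E'
import numpy as np, cv2, json
from plant import robot
def shot(name):
    c=robot.read_camera(name); return c
def K(c):
    f=192/np.tan(np.radians(c["vertical_fov"])/2); return f
def proj(c,X):
    p=np.array(c["R"])@np.array(X)+np.array(c["t"]); s=p[:2]/p[2]; s=s*(1+c["k1"]*(s@s)); return s*K(c)+[c["cx"],c["cy"]]
def unproj(c,uv,z):
    d=(np.array(uv,float)-[c["cx"],c["cy"]])/K(c); s=d.copy()
    for _ in range(30): s=d/(1+c["k1"]*(s@s))
    R=np.array(c["R"]);t=np.array(c["t"]); o=-R.T@t; r=R.T@np.array([s[0],s[1],1]); return o+r*(z-o[2])/r[2]
E
python3 - <<'E'
from h import *
for n in("top","side"):
    c=shot(n); cv2.imwrite(f"pics/{n}0.png",cv2.resize(c["frame"][:,:,::-1],(800,600),interpolation=cv2.INTER_CUBIC)); print(n,K(c),c["cx"],c["cy"],c["k1"],c["R"],c["t"])
print(robot.tips_ahead, robot.read_state())
E
```

```text
pics
top 462.66040469257405 259.3340303040259 190.84893052448996 0.042670169552215594 [[-0.02449    -0.9996602  -0.00892931]
 [-0.99474124  0.0252561  -0.09925719]
 [ 0.09944899  0.00645154 -0.99502175]] [-0.07876761  0.52799855  1.50658683]
side 383.5718560573917 256.29948235410006 194.9226988101122 0.04079251222630148 [[-0.84320374 -0.53742513 -0.01347926]
 [-0.40578189  0.65270589 -0.63977815]
 [ 0.35263085 -0.53399368 -0.76844143]] [0.37530668 0.31987379 1.08706754]
0.025 {'t': 0.1, 'q': array([-1.38240514e+00,  1.31090351e-01,  1.48918158e+00, -1.49054323e-05,
        1.52299937e+00, -8.54313738e-02]), 'dq': array([-0.0019913 , -0.00196715, -0.00099978,  0.00041156,  0.00100154,
        0.00081459]), 'joint_torque': array([ 9.62062732e-04, -5.61340749e+01, -4.93095696e+01,  7.69318035e-02,
        2.91464163e-02, -8.72064311e-05]), 'tool_pos': array([ 0.16215651, -0.5771753 ,  0.24268335]), 'orientation': array([-3.11053438e+00, -4.28549417e-01,  1.58953099e-04]), 'force': array([ 0.03180858,  0.98385482, -1.12541832]), 'wrist_torque': array([-0.00940979,  0.01150883,  0.01289307]), 'gripper_force': 0.0, 'opening': 0.09303558287034944}
```

View pics/top0.png

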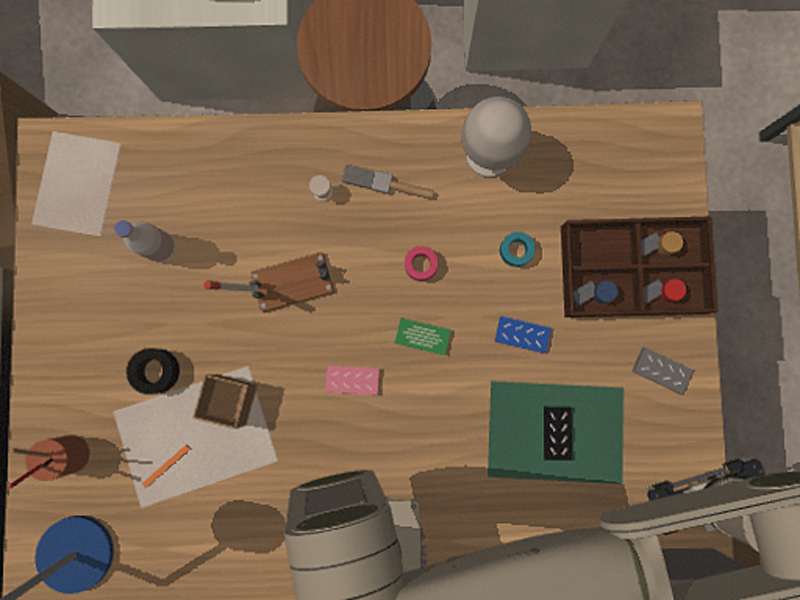

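View pics/side0.png

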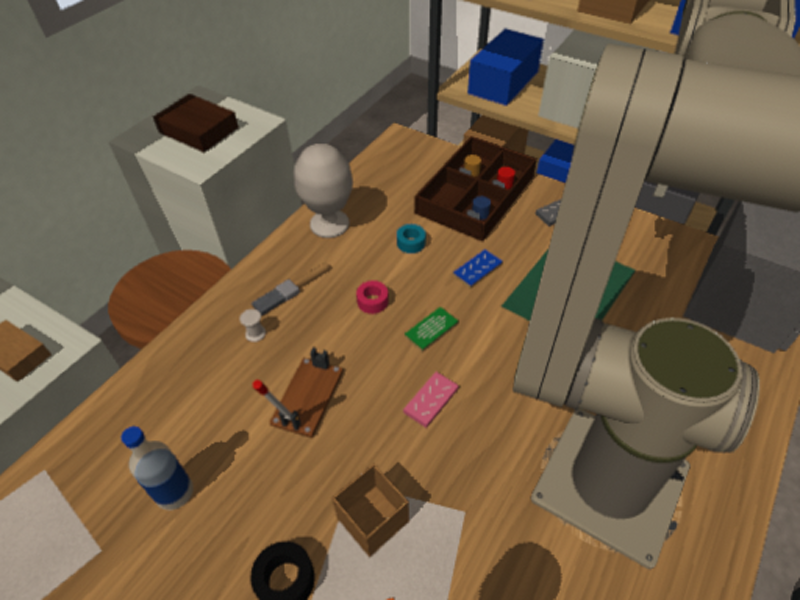

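Candidates (800x600 top view): green (424,336), blue (524,335), and decoys pink (352,380), grey (663,370) and black (558,433). The green and blue ones match the description by colour. I'll confirm in an enlarged crop together with the cradle: hinge with bar at (258,290), catch at (323,265).

Run:
```python
from h import *
np.set_printoptions(precision=4,suppress=True)
im={}
for n in("top","side"):
    fr=[shot(n) for _ in range(4)]; c=fr[0]; a=np.mean([f["frame"] for f in fr],0).astype(np.uint8); im[n]=a
    c["frame"]=a; np.save(f"{n}.npy",c,allow_pickle=True)
    hsv=cv2.cvtColor(a,cv2.COLOR_RGB2HSV)
    for col,lo,hi in(("green",50,75),("blue",105,125)):
        m=((hsv[...,0]>=lo)&(hsv[...,0]<=hi)&(hsv[...,1]>110)&(hsv[...,2]>60)).astype(np.uint8)
        m=cv2.morphologyEx(m,cv2.MORPH_CLOSE,np.ones((5,5)))
        k,l,s,ce=cv2.connectedComponentsWithStats(m)
        for i in range(1,k):
            if 200<s[i,4]<3000:
                cn=max(cv2.findContours((l==i).astype(np.uint8),0,1)[0],key=len)[:,0]
                w=np.array([unproj(c,p,.014)[:2] for p in cn]); 
                r=cv2.minAreaRect((w*1000).astype(np.float32)); print(n,col,s[i,4],ce[i],unproj(c,ce[i],.013),r)
t=im["top"][150:250,140:360]; s=im["side"][215:285,165:225]
A=cv2.resize(t[:,:],None,fx=3.6,fy=3.6,interpolation=cv2.INTER_CUBIC)
cv2.imwrite("pics/c1.png",A[:,:,::-1])
a=cv2.resize(im["top"][158:202,125:220],None,fx=8,fy=6.8,interpolation=2)
a=cv2.resize(im["top"][158:202,125:220],None,fx=8,fy=8,interpolation=2)[:,:760]
cv2.imwrite("pics/c2.png",a[:,:,::-1])
b=cv2.resize(im["side"][215:285,155:230],None,fx=8,fy=8,interpolation=2)
cv2.imwrite("pics/c3.png",b[:,:,::-1])
```

```text
top green 493 [270.4422 215.1947] [ 0.445  -0.1267  0.013 ] ((445.4765319824219, -125.41885375976562), (107.43089294433594, 52.97917175292969), 75.6645278930664)
top blue 536 [334.3601 213.8974] [ 0.4441 -0.3386  0.013 ] ((444.04766845703125, -338.3258972167969), (109.13265991210938, 53.4655647277832), 74.9876480102539)
top blue 1765 [ 46.9099 354.6459] [0.0184 0.5998 0.013 ] ((18.041231155395508, 600.3515625), (148.31619262695312, 146.61968994140625), 45.462764739990234)
side green 405 [336.242  186.9383] [ 0.3157 -0.3244  0.013 ] ((307.1914367675781, -356.5301513671875), (194.227783203125, 62.1041145324707), 87.99290466308594)
side green 236 [393.2627 181.2754] [ 0.1557 -0.4551  0.013 ] ((148.57151794433594, -433.4859619140625), (40.132972717285156, 170.3698272705078), 5.312651634216309)
side green 307 [276.0879 209.5081] [ 0.445  -0.1249  0.013 ] ((445.3542785644531, -124.90492248535156), (109.4631576538086, 55.995262145996094), 75.28124237060547)
side blue 1300 [320.1231  41.1485] [ 0.8125 -1.1912  0.013 ] ((811.2562255859375, -1200.0931396484375), (198.15988159179688, 442.70233154296875), 5.584688186645508)
side blue 424 [355.7217 102.5519] [ 0.4506 -0.8096  0.013 ] ((455.50494384765625, -814.1651611328125), (81.93766021728516, 182.63198852539062), 14.216527938842773)
side blue 333 [305.4505 170.7417] [ 0.445  -0.3371  0.013 ] ((444.9018859863281, -337.43487548828125), (108.64225769042969, 56.11984634399414), 75.20109558105469)
```

View pics/c1.png

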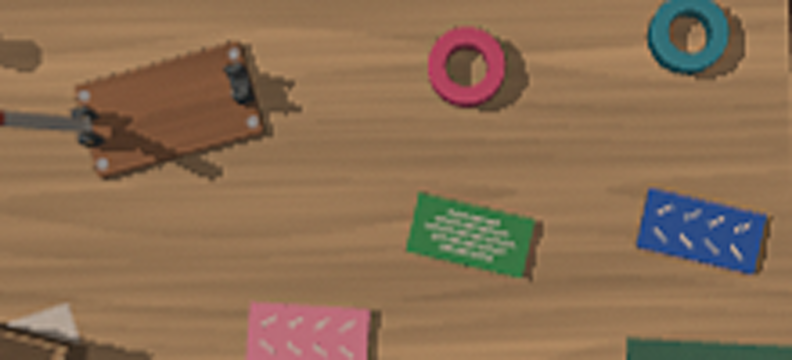

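View pics/c2.png

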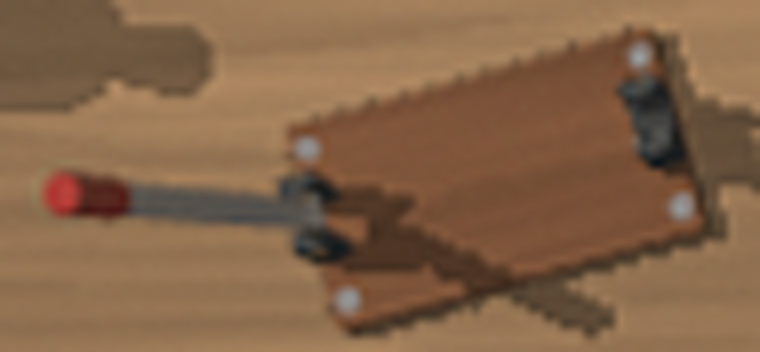

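View pics/c3.png

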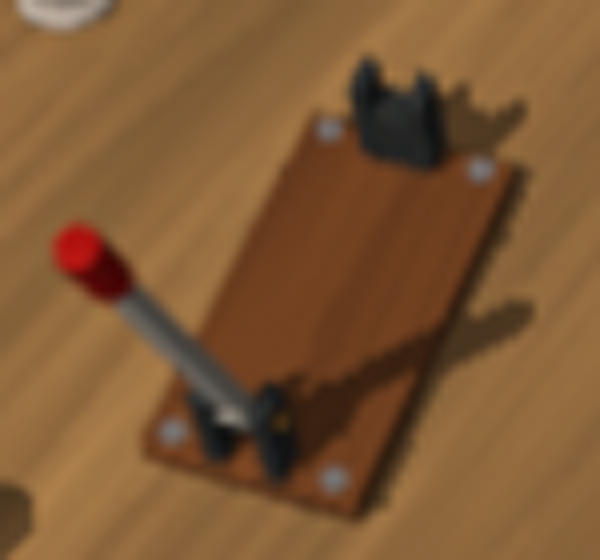

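Crops: green (473,236) and blue (703,230) are the two true blocks, with white lines. The cradle screws show at top-crop (307,149), (639,54), (682,207), (347,300). The hinge is on the left with the bar standing up, and the catch is on the right. Next I fit the poses using both cameras.

```bash
cat > fit.py <<'E'
from h import *
from scipy.optimize import least_squares
np.set_printoptions(precision=4,suppress=True)
def cen(c,uv,pred,r=3):
    f=c["frame"].astype(float); u,v=np.round(uv).astype(int)
    p=f[v-r:v+r+1,u-r:u+r+1]; w=np.clip(pred(p),0,None); yy,xx=np.mgrid[v-r:v+r+1,u-r:u+r+1]
    return np.array([(w*xx).sum(),(w*yy).sum()])/w.sum()
def T(x,y,a,p): 
    return np.array([x+np.cos(a)*p[0]-np.sin(a)*p[1],y+np.sin(a)*p[0]+np.cos(a)*p[1],p[2]])
E
cat > a.py <<'E'
from fit import *
C={n:np.load(n+".npy",allow_pickle=True).item() for n in("top","side")}
grab=lambda p:(p.min(2)-75)   # grey screws: high min channel
sc={"top":[(307,149),(639,54),(682,207),(347,300)],"side":[(172,432),(329,130),(481,169),(333,480)]}
off={"top":(125,158),"side":(155,215)}
px={n:[cen(C[n],(np.array(q)+.5)/8-.5+off[n],lambda p:p[...,2]-np.median(p[...,2])-20,2) for q in sc[n]] for n in C}
for n in C:
    W=np.array([unproj(C[n],p,.017) for p in px[n]]); print(n,W[:,:2].tolist(),W.mean(0))
    d=W[1]+W[2]-W[0]-W[3]; print("yaw",np.arctan2(d[1],d[0]), np.linalg.norm(d)/2, np.linalg.norm(W[0]-W[3]))
    X=W.mean(0);yaw=np.arctan2(d[1],d[0])
    print("outline px",[proj(C[n],T(X[0],X[1],yaw,(a*.08,b*.045,.016))) for a in(-1,1) for b in(-1,1)])
S=[(-1,1),(1,1),(1,-1),(-1,-1)]
# order sign check by yaw frame: solve with signs both ways
for sg in(1,-1):
  def res(q):
    return np.concatenate([proj(C[n],T(q[0],q[1],q[2],(s[0]*q[3],sg*s[1]*q[4],.017)))-p for n in C for s,p in zip(S,px[n])])
  r=least_squares(res,[.6,.13,-1.3,.07,.035]);print(sg,r.x,r.cost)
# blocks: soft silhouette fit by color score
def fit(col,x0):
  def mask(c):
    f=c["frame"].astype(float); R,G,B=f[...,0],f[...,1],f[...,2]
    s=(G-np.maximum(R,B)) if col=="green" else B-np.maximum(R,G)
    return s
  out=[]
  for names in(["top"],["side"],["top","side"]):
    tgt={}
    for n in names:
      s=mask(C[n]); h=(s>20).astype(np.uint8); h=cv2.morphologyEx(h,cv2.MORPH_CLOSE,np.ones((5,5))); 
      u,v=proj(C[n],(x0[0],x0[1],.014)).round().astype(int); tgt[n]=(cv2.GaussianBlur(h.astype(np.float32),(0,0),1.0)[v-30:v+30,u-40:u+40],u,v)
    def res(q):
      o=[]
      for n in names:
        t,u,v=tgt[n]; m=np.zeros((60*8,80*8),np.uint8)
        P=[proj(C[n],T(q[0],q[1],q[2],(a*.055,b*.028,.014)))-[u-40,v-30] for a,b in((-1,-1),(1,-1),(1,1),(-1,1))]
        P=(np.array(P)+.5)*8-.5
        cv2.fillPoly(m,[np.round(P*256).astype(np.int32)],255,cv2.LINE_AA,8)
        o.append((cv2.GaussianBlur(cv2.resize(m,(80,60),interpolation=cv2.INTER_AREA).astype(np.float32)/255,(0,0),1.0)-t).ravel())
      return np.concatenate(o)
    r=least_squares(res,x0,diff_step=1e-3,x_scale=[.01,.01,.1]); print(col,names,r.x,r.cost)
fit("green",[.445,-.1257,np.radians(75.5)]); fit("blue",[.4445,-.338,np.radians(75)])
# handle tip
for n,q in(("top",(64,193)),("side",(78,248))):
  p=(np.array(q)+.5)/8-.5+off[n]; print("tip",n,[unproj(C[n],p,z) for z in(.2,.24)])
E
python3 a.py
```

```text
top [[0.5845559402379064, 0.22906686121070746], [0.6200363403451941, 0.08981668519920168], [0.5562752471685478, 0.07335411690571784], [0.5206036004219214, 0.2123431649459821]] [0.5704 0.1511 0.017 ]
yaw -1.3204390184146333 0.14359637841222933 0.06610282735779158
outline px [array([166.5652, 199.1474]), array([159.7648, 173.3505]), array([212.9812, 186.1385]), array([205.9531, 160.493 ])]
side [[0.5848082558173433, 0.22905876924828578], [0.620991970007783, 0.08988091038900303], [0.5566948998439623, 0.07304026211883796], [0.5210057936132461, 0.21280699451563445]] [0.5709 0.1512 0.017 ]
yaw -1.3186214910855973 0.14402759050466063 0.06583976279776607
outline px [array([198.9672, 277.9996]), array([171.3748, 269.8183]), array([218.9958, 234.8432]), array([193.3078, 227.9212])]
1 [ 0.5706  0.1512 -1.3194  0.0719  0.033 ] 0.03882147106440391
-1 [ 0.5706  0.1512 -1.3194  0.0719 -0.033 ] 0.03882147106440218
green ['top'] [ 0.4462 -0.1258  1.3275] 1.3357687
green ['side'] [ 0.4459 -0.1249  1.3228] 0.22506738
green ['top', 'side'] [ 0.446  -0.1256  1.3306] 1.7708056
blue ['top'] [ 0.4446 -0.3383  1.3113] 0.4292297
blue ['side'] [ 0.4449 -0.3379  1.3169] 0.42922527
blue ['top', 'side'] [ 0.4447 -0.3382  1.3141] 1.1158913
tip top [array([0.545 , 0.2786, 0.2   ]), array([0.5399, 0.2674, 0.24  ])]
tip side [array([0.5612, 0.2555, 0.2   ]), array([0.5376, 0.2705, 0.24  ])]
```

```bash
cat > go.py <<'E'
import sys
from h import *
from scipy.spatial.transform import Rotation as Ro
# usage: go.py x y z yaw rows : tool-frame rows from the measured pose
x,y,z,yaw,n=map(float,sys.argv[1:6]); n=int(n)
s=robot.read_state(); R=Ro.from_rotvec(s["orientation"]); M=R.as_matrix(); p=s["tool_pos"]
psi=np.arctan2(M[1,0],M[0,0]); tilt=np.degrees(np.arccos(-M[2,2]))
d=np.array([x,y,z])-p; tw=-((yaw-psi+np.pi)%(2*np.pi)-np.pi)
rows=[(Ro.from_euler("z",tw*i/n).inv().apply(M.T@d/n)*100).round(2).tolist() for i in range(n)]
print("t",round(s["t"],2),"pos",p.round(4),"psi",psi.round(4),"tilt",tilt.round(2),"F",s["force"].round(1),"open",round(s["opening"],4),"grip",s["gripper_force"])
print(rows,"tw/row",round(tw/n,4))
E
python3 go.py .4447 -.3382 .12 1.314 8
```

```text
t 0.5 pos [ 0.1623 -0.5777  0.2436] psi 0.2738 tilt 0.0 F [-0.3  0.3 -0.1] open 0.0929 grip 0.0
[[4.21, -1.93, 1.55], [4.42, -1.37, 1.55], [4.56, -0.78, 1.55], [4.63, -0.18, 1.55], [4.61, 0.42, 1.55], [4.52, 1.01, 1.55], [4.35, 1.59, 1.55], [4.1, 2.14, 1.55]] tw/row -0.13
```

Request:
apply_moves --pt "4.2 -1.9 1.5" --pt "4.4 -1.4 1.5" --pt "4.6 -0.8 1.5" --pt "4.6 -0.2 1.5" --pt "4.6 0.4 1.5" --pt "4.5 1.0 1.5" --pt "4.4 1.6 1.5" --pt "4.1 2.1 1.5" --twist '[-0.13,-0.13,-0.13,-0.13,-0.13,-0.13,-0.13,-0.13]' --gripper 9.3

```text
t: 1.5
tool_pos: [0.445, -0.3364, 0.1234]
orientation: [2.483, 1.923, 0.0]
force: [-0.0, -0.6, -0.7]
opening: 0.0929
gripper_force: 0.0
```

Request:
apply_moves --pt "0 0 0" --pt "0 0 0" --twist '[0,0]'

```text
t: 1.75
tool_pos: [0.4437, -0.3377, 0.1239]
orientation: [2.488, 1.918, -0.001]
force: [0.4, -0.5, -1.1]
opening: 0.0931
gripper_force: 0.0
```

```bash
python3 go.py .4447 -.3382 .029 1.314 4
```

```text
t 1.75 pos [ 0.4437 -0.3377  0.1239] psi 1.3132 tilt 0.03 F [ 0.4 -0.5 -1.1] open 0.0931 grip 0.0
[[-0.01, 0.03, 2.37], [-0.01, 0.03, 2.37], [-0.01, 0.03, 2.37], [-0.01, 0.03, 2.37]] tw/row -0.0002
```

Request:
apply_moves --pt "0 0.1 2.9" --pt "0 0 2.9" --pt "0 0 2.5" --pt "0 0 1.2" --pt "0 0 0" --pt "0 0 0" --twist '[0,0,0,0,0,0]'

```text
t: 2.5
tool_pos: [0.4453, -0.3386, 0.03]
orientation: [2.487, 1.916, 0.001]
force: [-0.4, 0.1, -0.2]
opening: 0.0933
gripper_force: 0.0
```

Request:
apply_moves --pt "0 0 0" --pt "0 0 0" --pt "0 0 0" --pt "0 0 0" --pt "0 0 0" --pt "0 0 0" --pt "0 0 0" --pt "0 0 0" --twist '[0,0,0,0,0,0,0,0]' --gripper 5.0 --squeeze 15

```text
t: 3.5
tool_pos: [0.4448, -0.3376, 0.0287]
orientation: [2.488, 1.918, 0.0]
force: [0.2, 0.7, 2.5]
opening: 0.0558
gripper_force: 15.0
```

Request:
apply_moves --pt "0 0 -1.0" --pt "0 0 -3.0" --pt "0 0 -4.0" --pt "0 0 -4.0" --pt "0 0 -1.5" --pt "0 0 0" --twist '[0,0,0,0,0,0]'

```text
t: 4.25
tool_pos: [0.4452, -0.3381, 0.1645]
orientation: [2.486, 1.917, 0.001]
force: [-0.5, 0.1, -1.5]
opening: 0.056
gripper_force: 15.0
```

```bash
python3 go.py .5706 .1512 .165 1.8222 14
```

```text
t 4.25 pos [ 0.4452 -0.3381  0.1645] psi 1.3138 tilt 0.12 F [-0.5  0.1 -1.5] open 0.056 grip 14.99986857175827
[[3.61, -0.02, -0.01], [3.61, 0.11, -0.01], [3.6, 0.24, -0.01], [3.59, 0.37, -0.01], [3.57, 0.5, -0.01], [3.55, 0.63, -0.01], [3.53, 0.76, -0.01], [3.5, 0.89, -0.01], [3.46, 1.01, -0.01], [3.42, 1.14, -0.01], [3.38, 1.26, -0.01], [3.33, 1.38, -0.01], [3.28, 1.5, -0.01], [3.22, 1.62, -0.01]] tw/row -0.0363
```

Request:
apply_moves --pt "3.6 0 0" --pt "3.6 0.1 0" --pt "3.6 0.2 0" --pt "3.6 0.4 0" --pt "3.6 0.5 0" --pt "3.6 0.6 0" --pt "3.5 0.8 0" --pt "3.5 0.9 0" --twist '[-0.036,-0.036,-0.036,-0.036,-0.036,-0.037,-0.037,-0.037]'

```text
t: 5.25
tool_pos: [0.5157, -0.0562, 0.1609]
orientation: [-2.18, -2.258, 0.003]
force: [0.3, 0.1, -0.2]
opening: 0.0557
gripper_force: 15.0
```

Request:
apply_moves --pt "3.5 1.0 0" --pt "3.4 1.1 0" --pt "3.4 1.3 0" --pt "3.3 1.4 0" --pt "3.3 1.5 0" --pt "3.2 1.6 0" --pt "0 0 0" --pt "0 0 0" --twist '[-0.036,-0.036,-0.036,-0.036,-0.036,-0.036,0,0]'

```text
t: 6.25
tool_pos: [0.5695, 0.1515, 0.1616]
orientation: [-1.926, -2.48, 0.004]
force: [0.1, -0.6, 0.5]
opening: 0.0557
gripper_force: 15.0
```

```bash
python3 go.py .5706 .1512 .046 1.8222 5
python3 - <<'E'
from h import *
for n in("top","side"):
    c=shot(n); u,v=proj(c,(.57,.151,.08)).astype(int); a=cv2.resize(c["frame"][v-40:v+40,u-33:u+33],None,fx=6,fy=6,interpolation=2); cv2.imwrite(f"pics/h_{n}.png",a[:,:,::-1])
A=[cv2.imread(f"pics/h_{n}.png") for n in("top","side")]; cv2.imwrite("pics/h.png",np.hstack(A))
E
```

```text
t 6.25 pos [0.5695 0.1515 0.1616] psi 1.8208 tilt 0.19 F [ 0.1 -0.6  0.5] open 0.0557 grip 14.999773800373077
[[-0.01, 0.03, 2.31], [-0.01, 0.03, 2.31], [-0.01, 0.03, 2.31], [-0.01, 0.03, 2.31], [-0.01, 0.03, 2.31]] tw/row -0.0003
```

View pics/h.png

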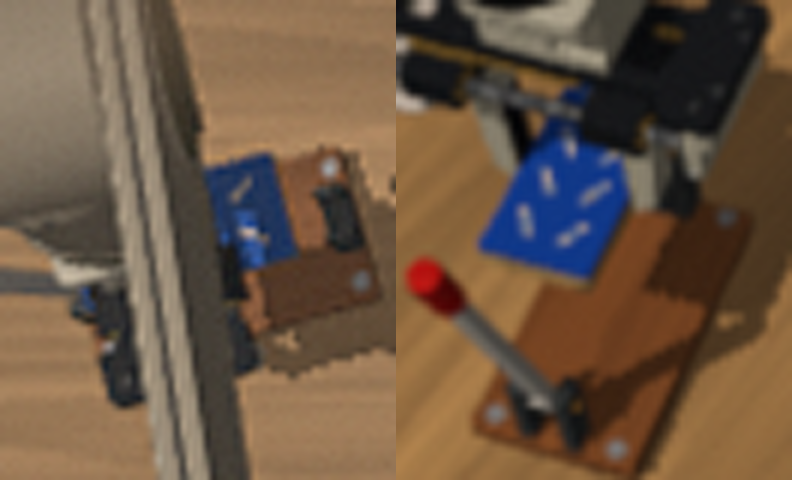

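Request:
apply_moves --pt "0 0.1 2.0" --pt "0 0 2.0" --pt "0 0 2.0" --pt "0 0 2.0" --pt "0 0 1.5" --pt "0 0 0.5" --pt "0 0 0" --pt "0 0 0" --twist '[0,0,0,0,0,0,0,0]'

```text
t: 7.35
tool_pos: [0.5724, 0.1524, 0.0646]
orientation: [1.926, 2.48, 0.002]
force: [0.3, 0.7, -0.3]
opening: 0.0558
gripper_force: 15.0
```

```bash
python3 go.py .5706 .1512 .046 1.8222 2
```

```text
t 7.35 pos [0.5724 0.1524 0.0646] psi 1.8209 tilt 0.09 F [ 0.3  0.7 -0.3] open 0.0558 grip 14.999967813491821
[[-0.04, -0.1, 0.93], [-0.04, -0.1, 0.93]] tw/row -0.0007
```

```bash
python3 - <<'E'
s=open('go.py').read()
s=s.replace('p=s["tool_pos"]\n','p=s["tool_pos"]\nif len(sys.argv)>6:\n    P=[]\n    for _ in range(int(sys.argv[6])): robot.read_camera("top"); P.append(robot.read_state()["tool_pos"])\n    print("sd",np.std(P,0).round(5)); p=np.mean(P,0)\n')
open('go.py','w').write(s)
E
python3 go.py .5706 .1512 .046 1.8222 2 8
```

```text
sd [2.3e-04 6.0e-05 3.1e-04]
t 7.35 pos [0.572  0.1524 0.0643] psi 1.8209 tilt 0.09 F [ 0.3  0.7 -0.3] open 0.0558 grip 14.999967813491821
[[-0.04, -0.09, 0.91], [-0.04, -0.09, 0.91]] tw/row -0.0007
```

Request:
apply_moves --pt "-0.1 -0.15 0.6" --pt "0 0 0.6" --pt "0 0 0.4" --pt "0 0 0.2" --pt "0 0 0" --pt "0 0 0" --pt "0 0 0" --twist '[0,0,0,0,0,0,0]'

```text
t: 8.62
tool_pos: [0.5706, 0.151, 0.0459]
orientation: [1.927, 2.481, 0.001]
force: [-0.5, 0.6, -0.6]
opening: 0.0557
gripper_force: 15.0
```

```bash
python3 go.py .5706 .1512 .046 1.8222 1 4
```

```text
sd [4.e-05 1.e-05 4.e-05]
t 8.62 pos [0.5705 0.151  0.0458] psi 1.8208 tilt 0.03 F [-0.5  0.6 -0.6] open 0.0557 grip 14.999922662973404
[[0.02, 0.01, -0.02]] tw/row -0.0014
```

Request:
apply_moves --pt "0 0 0.1" --pt "0 0 0" --pt "0 0 0" --twist '[0,0,0]'

```text
t: 9.2
tool_pos: [0.5705, 0.151, 0.0447]
orientation: [1.927, 2.481, 0.0]
force: [0.1, 0.7, 0.0]
opening: 0.0562
gripper_force: 15.0
```

Request:
apply_moves --pt "0 0 0" --pt "0 0 0" --pt "0 0 0" --pt "0 0 0" --pt "0 0 -2.0" --pt "0 0 -4.0" --pt "0 0 -4.0" --pt "0 0 -2.0" --twist '[0,0,0,0,0,0,0,0]' --gripper 9.3

```text
t: 10.2
tool_pos: [0.5721, 0.1512, 0.1689]
orientation: [1.925, 2.478, 0.006]
force: [0.1, -0.2, 0.1]
opening: 0.0933
gripper_force: 0.0
```

```bash
python3 go.py .446 -.1254 .15 1.326 8
```

```text
t 10.2 pos [0.5721 0.1512 0.1689] psi 1.8208 tilt 0.3 F [ 0.1 -0.2  0.1] open 0.0933 grip 0.0
[[-2.96, -2.38, 0.23], [-3.1, -2.2, 0.23], [-3.23, -2.0, 0.23], [-3.35, -1.8, 0.23], [-3.45, -1.59, 0.23], [-3.55, -1.37, 0.23], [-3.62, -1.15, 0.23], [-3.69, -0.92, 0.23]] tw/row 0.0618
```

Request:
apply_moves --pt "-3.0 -2.4 0" --pt "-3.1 -2.2 0" --pt "-3.2 -2.0 0.1" --pt "-3.4 -1.8 0.3" --pt "-3.5 -1.6 0.3" --pt "-3.5 -1.4 0.3" --pt "-3.6 -1.1 0.4" --pt "-3.7 -0.9 0.4" --twist '[0.062,0.062,0.062,0.062,0.062,0.062,0.062,0.06]'

```text
t: 11.2
tool_pos: [0.4435, -0.1272, 0.1466]
orientation: [2.477, 1.932, 0.0]
force: [0.5, -0.5, -0.3]
opening: 0.0931
gripper_force: 0.0
```

Request:
apply_moves --pt "0 0 0" --pt "0 0 0" --twist '[0,0]'

```text
t: 11.45
tool_pos: [0.4444, -0.126, 0.1468]
orientation: [-2.475, -1.934, -0.001]
force: [-0.1, 1.2, 0.4]
opening: 0.0932
gripper_force: 0.0
```

```bash
cat > m.py <<'E'
from fit import *
import sys
# m.py colour x y yaw ztop : block fit from both cameras, in world and in the cradle frame
col=sys.argv[1]; x0=[float(v) for v in sys.argv[2:5]]; zt=float(sys.argv[5])
def run(C,names):
    tgt={}
    for n in names:
        f=C[n]["frame"].astype(float); R,G,B=f[...,0],f[...,1],f[...,2]
        s=(G-np.maximum(R,B)) if col=="green" else B-np.maximum(R,G)
        h=cv2.morphologyEx((s>20).astype(np.uint8),cv2.MORPH_CLOSE,np.ones((5,5)))
        u,v=proj(C[n],(x0[0],x0[1],zt)).round().astype(int); tgt[n]=(cv2.GaussianBlur(h.astype(np.float32),(0,0),1.)[v-30:v+30,u-30:u+30],u,v)
    def res(q):
        o=[]
        for n in names:
            t,u,v=tgt[n]; m=np.zeros((480,480),np.uint8)
            P=np.array([proj(C[n],T(q[0],q[1],q[2],(a*.055,b*.028,zt)))-[u-30,v-30] for a,b in((-1,-1),(1,-1),(1,1),(-1,1))])
            cv2.fillPoly(m,[np.round(((P+.5)*8-.5)*256).astype(np.int32)],255,cv2.LINE_AA,8)
            o.append((cv2.GaussianBlur(cv2.resize(m,(60,60),interpolation=cv2.INTER_AREA).astype(np.float32)/255,(0,0),1.)-t).ravel())
        return np.concatenate(o)
    r=least_squares(res,x0,diff_step=1e-3,x_scale=[.01,.01,.1]); q=r.x
    a=-1.3194; d=q[:2]-[.5706,.1512]; print(names,q,"cost",r.cost.round(2),"in cradle mm",(1e3*np.array([d@[np.cos(a),np.sin(a)],d@[-np.sin(a),np.cos(a)]])).round(2),"dyaw deg",np.degrees(q[2]-a-np.pi).round(2))
C={n:shot(n) for n in("top","side")}
for n in("top","side"): 
    try: run(C,[n])
    except Exception as e: print(n,e)
np.save("last.npy",C)
E
python3 m.py blue .5706 .1512 1.8222 .030; python3 go.py .446 -.1254 .029 1.326 5 4
```

```text
['top'] [0.5694 0.1499 1.8217] cost 0.32 in cradle mm [ 0.98 -1.49] dyaw deg -0.03
['side'] [0.5696 0.1484 1.8241] cost 1.56 in cradle mm [ 2.45 -1.69] dyaw deg 0.11
sd [6.e-05 7.e-05 5.e-05]
t 11.55 pos [ 0.4446 -0.1255  0.1467] psi 1.3282 tilt 0.02 F [0.3 0.5 0.4] open 0.093 grip 0.0
[[0.01, 0.03, 2.35], [0.01, 0.03, 2.35], [0.01, 0.03, 2.35], [0.01, 0.03, 2.35], [0.01, 0.03, 2.35]] tw/row 0.0004
```

Request:
apply_moves --pt "0.05 0.15 3.0" --pt "0 0 3.0" --pt "0 0 3.0" --pt "0 0 2.0" --pt "0 0 0.8" --pt "0 0 0" --pt "0 0 0" --twist '[0,0,0,0,0,0,0]'

```text
t: 12.62
tool_pos: [0.4467, -0.1263, 0.0297]
orientation: [2.474, 1.934, 0.001]
force: [0.5, 1.0, 0.1]
opening: 0.0932
gripper_force: 0.0
```

```bash
python3 go.py .446 -.1254 .029 1.326 1 2
```

```text
sd [2.e-05 1.e-05 2.e-05]
t 12.62 pos [ 0.4467 -0.1264  0.0297] psi 1.327 tilt 0.1 F [0.5 1.  0.1] open 0.0932 grip 0.0
[[0.08, -0.09, 0.07]] tw/row 0.001
```

Request:
apply_moves --pt "0.1 0 0.05" --pt "0 0 0" --pt "0 0 0" --pt "0 0 0" --pt "0 0 0" --pt "0 0 0" --pt "0 0 0" --twist '[0,0,0,0,0,0,0]' --gripper 5.0

```text
t: 13.6
tool_pos: [0.4461, -0.1251, 0.0282]
orientation: [2.475, 1.935, 0.0]
force: [-0.2, 0.4, -0.2]
opening: 0.0559
gripper_force: 15.0
```

```bash
python3 go.py .5706 .1512 .175 1.8213 10 3
```

```text
sd [1.e-05 1.e-05 1.e-05]
t 13.6 pos [ 0.446  -0.1252  0.0281] psi 1.3269 tilt 0.0 F [-0.2  0.4 -0.2] open 0.0559 grip 14.988187551498413
[[2.98, 0.54, -1.47], [2.95, 0.69, -1.47], [2.91, 0.83, -1.47], [2.87, 0.98, -1.47], [2.82, 1.12, -1.47], [2.76, 1.25, -1.47], [2.69, 1.39, -1.47], [2.62, 1.52, -1.47], [2.54, 1.65, -1.47], [2.46, 1.77, -1.47]] tw/row -0.0494
```

Request:
apply_moves --pt "0 0 -1.5" --pt "0 0 -4.0" --pt "0 0 -4.5" --pt "0 0 -3.5" --pt "0 0 -1.2" --twist '[0,0,0,0,0]'

```text
t: 14.38
tool_pos: [0.4475, -0.1257, 0.1786]
orientation: [2.472, 1.932, 0.004]
force: [-0.1, 0.1, -1.0]
opening: 0.0558
gripper_force: 15.0
```

Request:
apply_moves --pt "3.0 0.5 0" --pt "3.0 0.7 0" --pt "2.9 0.8 0" --pt "2.9 1.0 0" --pt "2.8 1.1 0" --pt "2.8 1.3 0" --pt "2.7 1.4 0" --pt "2.6 1.5 0" --twist '[-0.05,-0.05,-0.05,-0.05,-0.05,-0.05,-0.05,-0.05]'

```text
t: 15.38
tool_pos: [0.5448, 0.098, 0.1739]
orientation: [-2.039, -2.388, 0.002]
force: [0.3, 0.8, -0.2]
opening: 0.056
gripper_force: 15.0
```

Request:
apply_moves --pt "2.5 1.6 0" --pt "2.5 1.8 0" --pt "0 0 0" --pt "0 0 0" --twist '[-0.05,-0.045,0,0]'

```text
t: 15.88
tool_pos: [0.5689, 0.1519, 0.1741]
orientation: [-1.926, -2.481, 0.003]
force: [0.1, 0.4, -0.8]
opening: 0.0558
gripper_force: 15.0
```

```bash
python3 go.py .5705 .151 .080 1.8208 5 3
```

```text
sd [1.1e-04 6.0e-05 2.0e-04]
t 15.88 pos [0.5692 0.1516 0.1746] psi 1.8214 tilt 0.11 F [ 0.1  0.4 -0.8] open 0.0558 grip 14.989630579948425
[[-0.02, 0.03, 1.89], [-0.02, 0.03, 1.89], [-0.02, 0.03, 1.89], [-0.02, 0.03, 1.89], [-0.02, 0.03, 1.89]] tw/row 0.0001
```

Request:
apply_moves --pt "-0.1 0.1 2.2" --pt "0 0 2.2" --pt "0 0 2.2" --pt "0 0 2.0" --pt "0 0 0.9" --pt "0 0 0" --pt "0 0 0" --twist '[0,0,0,0,0,0,0]'

```text
t: 16.9
tool_pos: [0.5716, 0.1518, 0.0811]
orientation: [1.925, 2.481, 0.002]
force: [0.4, 0.2, -0.8]
opening: 0.0559
gripper_force: 15.0
```

```bash
python3 go.py .5705 .151 .0600 1.8208 1 3
```

```text
sd [6.e-05 1.e-05 7.e-05]
t 16.9 pos [0.5717 0.1519 0.0812] psi 1.8217 tilt 0.08 F [ 0.4  0.2 -0.8] open 0.0559 grip 14.989663660526276
[[-0.05, -0.14, 2.12]] tw/row 0.0009
```

Request:
apply_moves --pt "0 -0.1 0.8" --pt "0 0 0.7" --pt "0 0 0.5" --pt "0 0 0" --pt "0 0 0" --twist '[0,0,0,0,0]'

```text
t: 17.68
tool_pos: [0.57, 0.1515, 0.0602]
orientation: [1.926, 2.482, 0.0]
force: [0.0, -0.3, -0.7]
opening: 0.0559
gripper_force: 15.0
```

```bash
python3 go.py .5705 .151 .0585 1.8208 1 4
```

```text
sd [3.e-05 1.e-05 4.e-05]
t 17.68 pos [0.5702 0.1515 0.0604] psi 1.8218 tilt 0.0 F [ 0.  -0.3 -0.7] open 0.0559 grip 14.98962476849556
[[-0.06, 0.02, 0.19]] tw/row 0.001
```

Request:
apply_moves --pt "-0.05 0 0.2" --pt "0 0 0" --pt "0 0 0" --twist '[0,0,0]'

```text
t: 18.25
tool_pos: [0.5701, 0.151, 0.0582]
orientation: [1.926, 2.482, 0.0]
force: [1.0, 0.3, -0.9]
opening: 0.0558
gripper_force: 15.0
```

Request:
apply_moves --pt "0 0 0" --pt "0 0 0" --pt "0 0 0.4" --pt "0 0 0.4" --pt "0 0 0.4" --pt "0 0 0" --pt "0 0 0" --twist '[0,0,0,0,0,0,0]' --gripper 7.5

```text
t: 19.12
tool_pos: [0.5701, 0.151, 0.0461]
orientation: [-1.926, -2.482, 0.0]
force: [0.5, -1.4, 0.1]
opening: 0.0749
gripper_force: 0.0
```

Request:
apply_moves --pt "0 0 0" --pt "0 0 0" --pt "0 0 0" --pt "0 0 0" --pt "0 0 0" --pt "0 0 0" --twist '[0,0,0,0,0,0]' --gripper 5.0

```text
t: 19.88
tool_pos: [0.5702, 0.151, 0.0463]
orientation: [1.926, 2.482, 0.0]
force: [-1.1, -0.3, 2.3]
opening: 0.0559
gripper_force: 15.0
```

Now shift the gripped pile to the measured centre, release, retreat and measure.

Request:
apply_moves --pt "0.1 0.1 0" --pt "0.05 0.05 0" --pt "0 0 0" --pt "0 0 0" --twist '[0,0,0,0]'

```text
t: 20.38
tool_pos: [0.5712, 0.1527, 0.0463]
orientation: [1.926, 2.482, -0.0]
force: [-2.4, -3.5, 5.6]
opening: 0.0554
gripper_force: 15.0
```

Request:
apply_moves --pt "0 0 0" --pt "0 0 0" --pt "0 0 0" --pt "0 0 0" --pt "0 0 -2.0" --pt "0 0 -4.0" --pt "0 0 -4.0" --pt "0 0 -2.0" --twist '[0,0,0,0,0,0,0,0]' --gripper 9.3

```text
t: 21.38
tool_pos: [0.5728, 0.1531, 0.1705]
orientation: [1.924, 2.479, 0.006]
force: [-0.2, 0.4, 0.0]
opening: 0.0929
gripper_force: 0.0
```

Request:
apply_moves --pt "-3.0 -3.0 0" --pt "-4.0 -3.0 0" --pt "-4.0 -3.0 0" --pt "-4.0 -3.0 0" --pt "-4.0 -2.0 0" --pt "0 0 0" --twist '[0,0,0,0,0,0]'

```text
t: 22.12
tool_pos: [0.4819, -0.0685, 0.1663]
orientation: [1.931, 2.478, -0.001]
force: [0.4, 0.8, 0.0]
opening: 0.0931
gripper_force: 0.0
```

```bash
python3 m.py green .5706 .1512 1.8222 .044
python3 - <<'E'
from h import *
C=np.load("last.npy",allow_pickle=True).item(); A=[]
for n in C:
    u,v=proj(C[n],(.57,.151,.04)).astype(int); A.append(cv2.resize(C[n]["frame"][v-33:v+33,u-33:u+33],None,fx=6,fy=6,interpolation=2))
cv2.imwrite("pics/p.png",np.hstack(A)[:,:,::-1])
E
python3 go.py .57 .15 .2 1.82 1
```

```text
['top'] [0.57   0.1515 1.8239] cost 0.34 in cradle mm [-0.43 -0.53] dyaw deg 0.1
['side'] [0.5703 0.1511 1.8088] cost 0.81 in cradle mm [ 0.04 -0.31] dyaw deg -0.77
t 22.23 pos [ 0.4826 -0.0661  0.1662] psi 1.8203 tilt 0.03 F [0.3 0.9 0.5] open 0.0928 grip 0.0
[[18.78, 13.8, -3.37]] tw/row 0.0003
```

View pics/p.png

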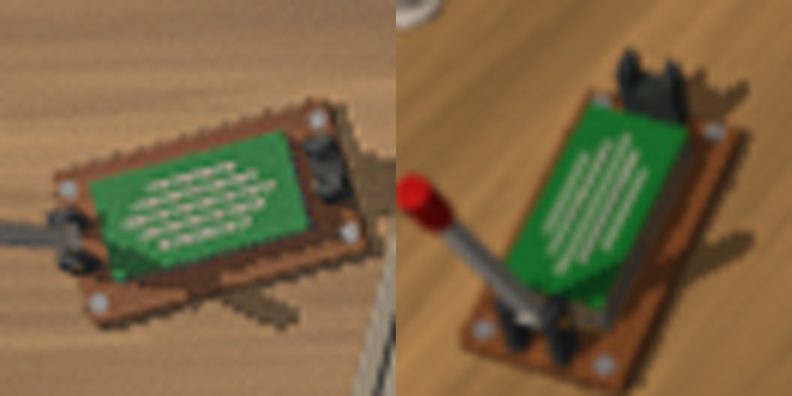

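Pile check: in both views the green block covers blue with flush edges, and it's centred and in line (within about 0.5 mm). The bar still stands up, with the handle at left. Next I grip the handle from above.

```bash
python3 go.py .5423 .2665 .295 1.8222 8
python3 - <<'E'
from h import *
c=np.load("top.npy",allow_pickle=True).item(); print(unproj(c,(165*.64,247*.64),0),unproj(c,(123*.64,229*.64),.22))
E
```

```text
t 22.23 pos [ 0.4826 -0.0661  0.1662] psi 1.8203 tilt 0.03 F [0.3 0.9 0.5] open 0.0928 grip 0.0
[[3.84, 1.75, -1.61], [3.84, 1.75, -1.61], [3.84, 1.75, -1.61], [3.84, 1.75, -1.61], [3.84, 1.75, -1.61], [3.84, 1.75, -1.61], [3.84, 1.75, -1.61], [3.84, 1.76, -1.61]] tw/row -0.0002
[0.6531525  0.42595161 0.        ] [0.64924378 0.42891347 0.22      ]
```

Request:
apply_moves --pt "0 0 -4.0" --pt "0 0 -4.5" --pt "0 0 -4.5" --pt "3.0 1.4 0" --pt "4.0 1.8 0" --pt "4.0 1.8 0" --pt "4.0 1.8 0" --pt "4.0 1.8 0" --twist '[0,0,0,0,0,0,0,0]' --gripper 4.5

```text
t: 23.22
tool_pos: [0.5185, 0.1425, 0.2961]
orientation: [-1.923, -2.484, -0.0]
force: [0.7, -0.5, -0.8]
opening: 0.0453
gripper_force: 0.0
```

Request:
apply_moves --pt "4.0 1.8 0" --pt "4.0 1.8 0" --pt "3.7 1.8 0" --pt "0 0 0" --pt "0 0 0" --pt "0 0 0" --twist '[0,0,0,0,0,0]'

```text
t: 23.98
tool_pos: [0.5419, 0.2657, 0.2962]
orientation: [1.926, 2.482, -0.0]
force: [-0.7, 1.3, -0.6]
opening: 0.0447
gripper_force: 0.0
```

```bash
python3 go.py .5423 .2665 .225 1.8222 1 4
```

```text
sd [7.e-05 4.e-05 4.e-05]
t 23.98 pos [0.5421 0.2655 0.2964] psi 1.8215 tilt 0.01 F [-0.7  1.3 -0.6] open 0.0447 grip 0.0
[[0.1, 0.04, 7.14]] tw/row -0.0007
```

Request:
apply_moves --pt "0.1 0 1.5" --pt "0 0 1.6" --pt "0 0 1.6" --pt "0 0 1.6" --pt "0 0 0.8" --pt "0 0 0" --pt "0 0 0" --twist '[0,0,0,0,0,0,0]'

```text
t: 25.05
tool_pos: [0.5422, 0.2672, 0.2259]
orientation: [1.926, 2.482, 0.002]
force: [-0.1, 0.7, -0.1]
opening: 0.0449
gripper_force: 0.0
```

Request:
apply_moves --pt "0 0 0" --pt "0 0 0" --pt "0 0 0" --pt "0 0 0" --pt "0 0 0" --pt "0 0 0" --pt "0 0 0" --twist '[0,0,0,0,0,0,0]' --gripper 1.0 --squeeze 15

```text
t: 25.92
tool_pos: [0.5417, 0.2671, 0.2253]
orientation: [-1.926, -2.482, 0.0]
force: [-4.0, -1.6, 3.5]
opening: 0.0159
gripper_force: 15.0
```

```bash
cat > arc.py <<'E'
import sys
from h import *
# rows (tool x, tool z, cm) along the bar's arc from theta a to b
a,b,n=float(sys.argv[1]),float(sys.argv[2]),int(sys.argv[3])
th=np.linspace(a,b,n+1); X=17.3*np.cos(th); Z=17.3*np.sin(th)
print([[round(-x,2),0,round(-z,2)] for x,z in zip(np.diff(X),np.diff(Z))])
E
python3 go.py .5423 .2665 .225 1.8222 1 3; python3 arc.py 1.838 0 24
```

```text
sd [1.e-05 0.e+00 0.e+00]
t 25.93 pos [0.5417 0.2671 0.2253] psi 1.8219 tilt 0.01 F [-4.  -1.6  3.5] open 0.0159 grip 15.000325441360474
[[-0.07, 0.05, 0.03]] tw/row -0.0003
[[np.float64(-1.29), 0, np.float64(-0.3)], [np.float64(-1.31), 0, np.float64(-0.2)], [np.float64(-1.32), 0, np.float64(-0.1)], [np.float64(-1.32), 0, np.float64(0.0)], [np.float64(-1.32), 0, np.float64(0.1)], [np.float64(-1.31), 0, np.float64(0.2)], [np.float64(-1.29), 0, np.float64(0.3)], [np.float64(-1.26), 0, np.float64(0.4)], [np.float64(-1.23), 0, np.float64(0.5)], [np.float64(-1.19), 0, np.float64(0.59)], [np.float64(-1.14), 0, np.float64(0.68)], [np.float64(-1.08), 0, np.float64(0.76)], [np.float64(-1.02), 0, np.float64(0.84)], [np.float64(-0.95), 0, np.float64(0.92)], [np.float64(-0.88), 0, np.float64(0.99)], [np.float64(-0.8), 0, np.float64(1.05)], [np.float64(-0.72), 0, np.float64(1.11)], [np.float64(-0.63), 0, np.float64(1.16)], [np.float64(-0.54), 0, np.float64(1.21)], [np.float64(-0.45), 0, np.float64(1.25)], [np.float64(-0.35), 0, np.float64(1.28)], [np.float64(-0.25), 0, np.float64(1.3)], [np.float64(-0.15), 0, np.float64(1.32)], [np.float64(-0.05), 0, np.float64(1.32)]]
```

Request:
apply_moves --pt "-1.3 0 -0.3" --pt "-1.3 0 -0.2" --pt "-1.3 0 -0.1" --pt "-1.3 0 0" --pt "-1.3 0 0.1" --pt "-1.3 0 0.2" --twist '[0,0,0,0,0,0]'

```text
t: 26.82
tool_pos: [0.5614, 0.1904, 0.2284]
orientation: [1.926, 2.482, -0.0]
force: [-4.6, 0.8, 1.9]
opening: 0.0156
gripper_force: 15.0
```

Request:
apply_moves --pt "-1.3 0 0.3" --pt "-1.3 0 0.4" --pt "-1.2 0 0.5" --pt "-1.2 0 0.6" --pt "-1.1 0 0.7" --pt "-1.1 0 0.8" --pt "0 0 0" --twist '[0,0,0,0,0,0,0]'

```text
t: 27.7
tool_pos: [0.5801, 0.1179, 0.1961]
orientation: [1.927, 2.476, -0.003]
force: [-4.2, -9.0, 7.5]
opening: 0.0154
gripper_force: 15.0
```

```bash
cat > w.py <<'E'
from h import *
P=[]
for _ in range(2): robot.read_camera("top"); s=robot.read_state(); P.append(s["tool_pos"])
p=np.mean(P,0)-[.5536,.2224,.052+.006]; e=np.array([.2487,-.9685])
X=p[:2]@e; Y=p[:2]@[.9685,.2487]; print("t",s["t"],"along",X,"side",Y,"z",p[2],"r",np.hypot(X,p[2]),"theta",np.arctan2(p[2],X),"F",s["force"],s["opening"],s["gripper_force"])
E
python3 w.py
```

```text
t 27.8 along 0.10742999447381514 side -0.0003417367528463892 z 0.13828612552809208 r 0.17511212472645973 theta 0.9103205909656132 F [-4.8846448  -8.7105686   7.87293839] 0.015188566410058179 15.009204000234604
```

```bash
python3 arc.py 0.91 0.1 10 | sed 's/np.float64//g'
```

```text
[[(-1.07), 0, (0.9)], [(-0.99), 0, (0.99)], [(-0.91), 0, (1.06)], [(-0.82), 0, (1.13)], [(-0.73), 0, (1.2)], [(-0.63), 0, (1.25)], [(-0.52), 0, (1.3)], [(-0.42), 0, (1.34)], [(-0.31), 0, (1.37)], [(-0.2), 0, (1.39)]]
```

Request:
apply_moves --pt "-1.1 0 0.8" --pt "-1.0 0 0.9" --pt "-0.9 0 1.1" --pt "-0.8 0 1.1" --pt "-0.7 0 1.2" --pt "-0.6 0 1.2" --pt "-0.5 0 1.3" --pt "0 0 0" --twist '[0,0,0,0,0,0,0,0]'

```text
t: 28.8
tool_pos: [0.5941, 0.063, 0.1191]
orientation: [1.926, 2.476, -0.004]
force: [-0.4, -11.7, 3.4]
opening: 0.0155
gripper_force: 15.0
```

```bash
python3 w.py
```

```text
t 28.9 along 0.1642517442278524 side -0.00037012093990813644 z 0.061552698879933254 r 0.1754063004036502 theta 0.35854804542180946 F [ -1.0296339  -11.69175475   3.66893826] 0.015908258762291308 14.997892677783966
```

Request:
apply_moves --pt "-0.5 0 1.2" --pt "-0.4 0 1.2" --pt "-0.2 0 1.2" --pt "-0.1 0 1.2" --pt "0 0 0.8" --pt "0 0 0" --twist '[0,0,0,0,0,0]'

```text
t: 29.65
tool_pos: [0.597, 0.0517, 0.0629]
orientation: [1.925, 2.477, -0.004]
force: [0.4, -11.9, 0.7]
opening: 0.0157
gripper_force: 15.0
```

```bash
python3 w.py
```

```text
t 29.75 along 0.17609467245393554 side -0.0004035172222584755 z 0.005158311821635425 r 0.176170207037138 theta 0.02928445881557478 F [  0.41428555 -12.9680984    0.35332751] 0.01543880713233264 14.994610100984573
```

Nearly closed. Press down gently in small steps until the catch stops it.

Request:
apply_moves --pt "-0.1 0 0.3" --pt "0 0 0.2" --pt "0 0 0.1" --pt "0 0 0" --pt "0 0 0" --twist '[0,0,0,0,0]'

```text
t: 30.38
tool_pos: [0.5971, 0.0514, 0.0573]
orientation: [1.925, 2.478, -0.004]
force: [-0.3, -10.3, 0.8]
opening: 0.0151
gripper_force: 15.0
```

```bash
python3 w.py
```

```text
t 30.475 along 0.17649412709210188 side -0.0004015367069871845 z -0.0006687901736630725 r 0.17649539421270857 theta -0.003789287404024508 F [  0.02849898 -10.05116721   0.30383241] 0.015483437596911773 14.99865710735321
```

Request:
apply_moves --pt "0 0 0.1" --pt "0 0 0.1" --pt "0 0 0" --pt "0 0 0" --twist '[0,0,0,0]'

```text
t: 30.98
tool_pos: [0.5971, 0.0513, 0.0554]
orientation: [1.925, 2.478, -0.004]
force: [0.3, -9.5, 0.3]
opening: 0.0156
gripper_force: 15.0
```

Request:
apply_moves --pt "0 0 0.1" --pt "0 0 0.1" --pt "0 0 0" --pt "0 0 0" --twist '[0,0,0,0]'

```text
t: 31.48
tool_pos: [0.5971, 0.0513, 0.0534]
orientation: [1.925, 2.478, -0.003]
force: [0.3, -10.6, 0.4]
opening: 0.0156
gripper_force: 15.0
```

```bash
python3 w.py
python3 - <<'E'
from h import *
A=[]
for n in("top","side"):
    c=shot(n); u,v=proj(c,(.58,.11,.05)).astype(int); A.append(cv2.resize(c["frame"][v-36:v+36,u-33:u+33],None,fx=6,fy=6,interpolation=2))
cv2.imwrite("pics/b.png",np.hstack(A)[:,:,::-1])
E
```

```text
t 31.575 along 0.1765056376629313 side -0.00039728458321021707 z -0.0046393181454033525 r 0.17656659763288257 theta -0.026278198666293506 F [-0.29165277 -9.83144401  0.92777243] 0.015265201628583662 14.998455494642258
```

View pics/b.png

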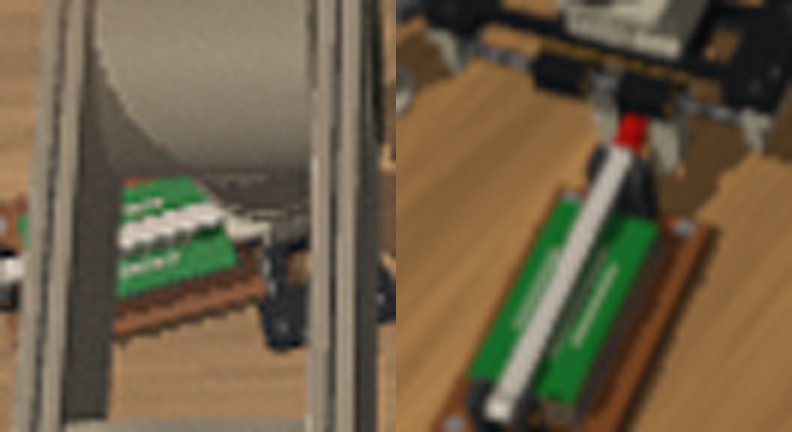

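Side view: the bar lies along the pile with the handle in the jaws (630,130) at the catch, but no stop has been felt. I'll let go and press the handle down from above with closed fingertips.

Request:
apply_moves --pt "0 0 0" --pt "0 0 0" --pt "0 0 0" --pt "0 0 -2.0" --pt "0 0 -3.0" --pt "0 0 -2.0" --pt "0 0 0" --twist '[0,0,0,0,0,0,0]' --gripper 5.0

```text
t: 32.55
tool_pos: [0.5981, 0.0551, 0.1262]
orientation: [1.923, 2.479, 0.005]
force: [-0.4, -0.1, -0.8]
opening: 0.0499
gripper_force: 0.0
```

Request:
apply_moves --pt "0 0 0" --pt "0 0 0" --pt "0 0 0" --pt "0 0 0" --pt "0 0 0" --pt "0 0 0" --pt "0 0 0" --pt "0 0 0" --twist '[0,0,0,0,0,0,0,0]' --gripper 0

```text
t: 33.55
tool_pos: [0.5963, 0.055, 0.1232]
orientation: [1.926, 2.482, 0.0]
force: [0.0, 0.2, 0.4]
opening: -0.0001
gripper_force: 0.0
```

```bash
python3 w.py
```

```text
t 33.65 along 0.17277436034226404 side -0.0003415465780810946 z 0.06520612144876829 r 0.18466948276872933 theta 0.36087857856931865 F [ 0.17939896 -0.6447006   0.10716674] 0.00010466011826596524 0.0
```

Request:
apply_moves --pt "0 0 1.2" --pt "0 0 1.2" --pt "0 0 0.6" --pt "0 0 0.3" --pt "0 0 0.2" --pt "0 0 0.2" --pt "0 0 0" --pt "0 0 0" --twist '[0,0,0,0,0,0,0,0]'

```text
t: 34.65
tool_pos: [0.5963, 0.055, 0.0863]
orientation: [1.926, 2.482, 0.0]
force: [1.1, 0.1, -0.0]
opening: 0.0001
gripper_force: 0.0
```

Request:
apply_moves --pt "0 0 0.1" --pt "0 0 0.1" --pt "0 0 0" --pt "0 0 0" --twist '[0,0,0,0]'

```text
t: 35.15
tool_pos: [0.5965, 0.0549, 0.085]
orientation: [1.926, 2.482, 0.001]
force: [-3.4, 0.3, 6.1]
opening: 0.0003
gripper_force: 3.2
```

Request:
apply_moves --pt "0 0 0.1" --pt "0 0 0.1" --pt "0 0 0" --pt "0 0 0" --twist '[0,0,0,0]'

```text
t: 35.65
tool_pos: [0.5967, 0.0549, 0.0847]
orientation: [1.925, 2.481, 0.001]
force: [-8.9, -0.1, 18.4]
opening: 0.0003
gripper_force: 9.4
```

Hard stop at fingertip height 0.060 m, which is the closed handle's top. Retreat and verify.

Request:
apply_moves --pt "0 0 -0.3" --pt "0 0 -1.5" --pt "0 0 -3.0" --pt "0 0 -4.0" --pt "0 0 -4.0" --pt "0 0 -2.0" --twist '[0,0,0,0,0,0]'

```text
t: 36.4
tool_pos: [0.5974, 0.055, 0.2336]
orientation: [1.924, 2.479, 0.004]
force: [-0.6, -0.0, -0.2]
opening: 0.0009
gripper_force: 0.0
```

Request:
apply_moves --pt "-2.0 -4.0 0" --pt "-3.0 -4.0 0" --pt "-4.0 -3.0 0" --pt "-4.0 -3.0 0" --pt "-4.0 -2.0 0" --pt "-3.0 0 0" --pt "0 0 0" --twist '[0,0,0,0,0,0,0]'

```text
t: 37.28
tool_pos: [0.4905, -0.1802, 0.2295]
orientation: [-1.929, -2.479, 0.001]
force: [-0.1, 1.3, -1.8]
opening: 0.0004
gripper_force: 0.0
```

```bash
python3 m.py green .5706 .1512 1.8222 .044
python3 - <<'E'
from h import *
C=np.load("last.npy",allow_pickle=True).item(); A=[]
for n in C:
    u,v=proj(C[n],(.575,.135,.04)).astype(int); A.append(cv2.resize(C[n]["frame"][v-33:v+33,u-33:u+33],None,fx=6,fy=6,interpolation=2))
full=cv2.resize(C["top"]["frame"][40:340],(792,464),interpolation=2)[::2,::2]
cv2.imwrite("pics/f.png",np.vstack([np.hstack(A),np.pad(full,((0,0),(0,396),(0,0)))[:200]])[:,:,::-1])
hs=cv2.cvtColor(C["side"]["frame"],cv2.COLOR_RGB2HSV)
for n in C:
    c=C[n]; print(n,"pred handle end/inner",[proj(c,(.5706+a*.2487,.1512-a*.9685,.052)) for a in(.12,.082)])
    f=c["frame"].astype(int); u,v=proj(c,(.5957,.0535,.052)).astype(int); w=f[v-14:v+14,u-14:u+14]; m=(w[...,0]>110)&(w[...,1]<60)&(w[...,2]<60); yy,xx=np.nonzero(m); print("red centroid",xx.mean()+u-14,yy.mean()+v-14,m.sum(),"pred",proj(c,(.5957,.0535,.055)))
E
```

```text
['top'] [0.5698 0.1517 1.8274] cost 48.22 in cradle mm [-0.68 -0.7 ] dyaw deg 0.3
['side'] [0.5702 0.1509 1.8193] cost 49.0 in cradle mm [ 0.24 -0.45] dyaw deg -0.16
top pred handle end/inner [array([219.94650016, 168.37054705]), array([208.74343176, 171.51471819])]
red centroid 214.04651162790697 169.97674418604652 43 pred [214.21367734 169.81631363]
side pred handle end/inner [array([209.72096482, 215.28479915]), array([205.10413491, 224.4614526 ])]
red centroid 207.56410256410257 218.8974358974359 39 pred [207.31267108 219.30334116]
```

View pics/f.png

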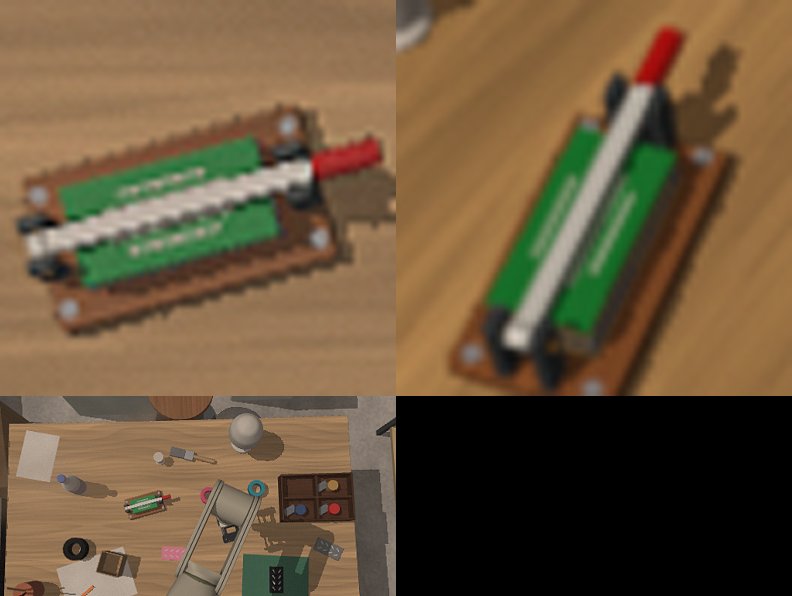

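The bar lies in the fork with the handle beyond it at (345,158), matching the closed prediction within 0.5 px. The pile is square and centred, and the bystanders look unmoved. Handing in.

```bash
python3 -c "
from plant import robot
print(robot.close_job())"
```

```text
the job is handed in; nothing more can be done
None
```

The job is handed in: both blocks lie as a flush, centred pile in the cradle (blue below, green on top), the bar rests fully in its catch, and nothing else was touched; no verdict was returned.

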